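# Eject the charged battery from its sloping charger and stop it with a finger

## Task

Two cordless-tool batteries sit in sloping chargers on the saw carriage, and the one whose charger shows a green lamp is full. Press that charger's yellow release key with one finger, and with the other finger in front of the battery trap it as the spring throws it out, so that it is clear of its contacts but stays in the chute instead of sliding off the front. Then let the key come back up and finish with the finger still holding the battery there for me to take, without lifting or carrying it; leave the red-lamp battery charging and everything else where it is.

Things in the scene. Friction and masses are not known exactly. Their poses are not given: they have to be found in the camera images.
- charger_green: grey one-bay battery charger, GREEN lamp (its pack is full), fixed, 168 mm long (x), 106 wide (y). Origin: centre of its underside, on the carriage (z = 0); x points level from its low open front to its tall back, y to its left. Flat pad left of the bay: x -0.082 to 0.011, y 0.013 to 0.053, top z 0.024; behind it a console with the lamp, to z 0.058; head at the back, to 0.074.
- charger_red: grey one-bay battery charger, RED lamp (its pack is still charging and must stay home), fixed, 168 mm long (x), 106 wide (y). Origin: centre of its underside, on the carriage (z = 0); x points level from its low open front to its tall back, y to its left. Flat pad left of the bay: x -0.082 to 0.011, y 0.013 to 0.053, top z 0.024; behind it a console with the lamp, to z 0.058; head at the back, to 0.074.
- pack_full: blue and black slide-in tool battery, 74 mm long, 46 wide, 36 thick, 0.36 kg (varies); when home its back reaches z 0.082. Origin: middle of the lower edge of its front face; x level, from nose to back. Pack of the green-lamp charger, held by a catch against a spring ejector (5 N, 16 mm stroke). Let go, it is thrown out to the charger's front and slides on down by its weight.
- pack_charging: blue and black slide-in tool battery, 74 mm long, 46 wide, 36 thick, 0.36 kg (varies); when home its back reaches z 0.082. Origin: middle of the lower edge of its front face; x level, from nose to back. Pack of the red-lamp charger; leave it home.
- pack_full_nose (a point): centre of the front face of the full pack (46 mm wide, 36 high; its top edge leans 9 mm forward over its lower edge), z 0.045 when home, top edge z 0.062; it falls 0.26 mm per mm of travel. A finger in front of this face stops the pack. Off its contacts, and past the catch, after 12 mm of travel; past 60 mm, in 0.15 s if nothing stops it, it is lost. Guides keep it straight.
- pack_charging_nose (a point): the same point of the pack in the red-lamp charger
- home_green (a point): fixed point on the green-lamp charger's chute floor, mid-width, under the nose of a home pack (charger frame -0.020, -0.017, 0.0275); x axis up the chute (15 degrees), y left, z square to the floor. Pack travel = -x of its nose here. Chute 49 mm wide inside; in front of the pack its walls are 5 mm high and its floor runs 60 mm on to the open end.
- home_red (a point): the same point of the red-lamp charger
- release_green (a joint): yellow release key of the green-lamp charger, sliding from 0 (up) to 0.008 (fully down). Spring: 2.3 N to start, 6 N fully down; the catch lets the pack go at about 0.0055. 
- release_green_top (a point): centre of the top of the green-lamp charger's yellow release key, 16 mm (x) by 18 mm (y), moving straight down; z 0.038 when up, 0.030 when fully down. In the charger's frame at x -0.034, y 0.031: 48 mm left of the chute's middle line and 14 mm in front of the home point.
- release_red (a joint): yellow release key of the red-lamp charger, sliding from 0 (up) to 0.008 (fully down). Spring: 2.3 N to start, 6 N fully down; the catch lets the pack go at about 0.0055. Not to be pressed.
- tape_measure: yellow and black tape measure standing upright, 80 x 40 mm, 68 mm high; loose bystander, origin at the centre of its underside
- try_square: try square lying flat, beech stock and steel blade, 120 x 188 mm; loose bystander, origin at the centre of its underside
- pencil: red carpenter's pencil lying, 173 mm long; loose bystander, origin at the centre of its underside
- spare_knob: black star knob with a brass boss, 46 mm across, 28 mm high; loose bystander, origin at the centre of its underside
- spanner_19: open-end spanner lying, 158 mm long; loose bystander, origin at the centre of its underside
- bolt: hex bolt lying, 54 mm long; loose bystander, origin at the centre of its underside
- nut: hex nut, 22 mm across; loose bystander, origin at the centre of its underside
- parts_tray: black parts tray, 110 x 170 mm, 30 mm high; loose bystander, origin at the centre of its underside

How it is judged:
By the outcome, as a careful person would: the job done as asked, in the order asked, and still so for the second after the job is handed in, while the arm keeps its last pose, push and grip.
It also fails if it takes over 32 s, if anything falls off the work surface, if the arm or the gripper's body presses on something with over 40 N, if the wrist force passes 120 N, or if a joint passes its speed limit or range.

## Robot

A 7-joint arm with a two-finger parallel gripper is mounted at the origin on a cart in front of the work surface, level with it; the furniture and walls round the work are solid. World frame = base frame: x ahead of the robot, y to its left, z up, the work surface at z = 0. Lengths are in m, angles in rad, forces in N, time in s.
With the tool pointing down it reaches from about 0.425 to 0.875 m from the base axis. Payload 4.7 kg.
Tool frame: the origin (TCP) lies at the very end of the fingers, on their centre line; the grasp point (between the pads) lies 19 mm behind it; z points along the fingers, y is the line along which they close (so a half turn about z gives the same grasp; the last joint's range is limited). The gripper opens to 87 mm and grips with 3 to 60 N. Pads are 19 mm wide; open, the fingers measure 117 mm over their backs; the gripper's body (75 mm by 190 mm) begins 51 mm behind the grasp point.
Start: joints at [1.133, 0.321, -0.07, 1.45, 0.023, 1.371, -0.057], TCP at [0.284, -0.585, 0.223] pointing down, gripper open.
Joint ranges: [-2.86, 2.86], [-0.3, 2.09], [-1.38, 1.24], [0.06, 2.45], [-1.56, 4.7], [0.09, 2.05], [-2.69, 2.69]. Speed limits (rad/s): [2.57, 2.57, 3.14, 3.14, 3.14, 3.14, 3.14].

## Interface

Orientations are given as a rotation vector (axis times angle).
In Python, from bench import ctrl, vision gives the robot as it stands.
- The arm moves only by the tool jog_arm, never from a script. Its argument "increments" is a list of rows, each an object of numbers: "tx", "ty", "tz": the shift along the tool's x, y, z in mm; "wx", "wy", "wz": the turn, a rotation vector about the tool's x, y, z in rad; "gripper": the opening, from 0 (shut) to 1 (fully open). In form: [{"tx": .., "ty": .., "tz": .., "wx": .., "wy": .., "wz": .., "gripper": ..}, ...]. A call has exactly 5 rows; each row is the pose to reach, as a shift and turn from the pose commanded when the call began, along the tool's axes at that moment; what a row does not reach only later rows make up. A row lasts 1/12 s, in which the tool goes at most 41.7 mm and 7.16 degrees, less where a joint would pass 70% of its speed; a pose out of reach is approached as far as the arm can. A call with a gripper value outside its range is refused whole. The fingers move at their own pace and stop on an object; "grip_force" is the grip in N (left out, the last holds). Time passes only in rows, so rows that repeat a pose let the fingers close, or fill a call up. It gives the time, the measured TCP pose, the force, the opening and the grip force at its end, in the units of the state.
- ctrl.get_state(): the state, without advancing time (a new reading comes with each control period).
- vision.get_image(name): name is "scene" or "top" or "wrist"; returns a dict with "color" (420x560x3 uint8, blue, green, red), "fx", "fy", "cx", "cy" (pixels), "k1" (the pictures are not rectified: a ray, as slopes to the right and down, at radius r is drawn at 1 + k1 r^2 times it, then the intrinsics apply), "extrinsics" (4x4, takes a point from world to camera coordinates). Camera axes: x right, y down, z forward; pixel columns grow to the right and rows downward; lengths in m; the calibration is good to about 2 mm. A picture is of the moment at which its call begins. There is no depth.
- ctrl.close_job(): hands the job in; it is judged then, once.
Trained networks look in the newest picture that a camera, given by its name, has taken for a name from the list of things; names that differ only in an ending like _2 or _b are one class to them, and where a whole thing is asked for, a point or a joint stands for the part that bears it (a point fixed in the world has none). Each returns a list of dicts, best first, with "conf" (0 to 1); they miss things now and then, are a little off and sometimes report something else, mostly with a low value. They report only what shows in the picture. A call takes as long as a camera call.
- vision.spot_in(camera, thing): "bbox" ([left, top, right, bottom] in pixels, round what is visible of it).
The state is a dict: "time": time; "joint_positions": joint angles; "qd": joint speeds; "joint_torque": joint torques, N m; "position": TCP position; "tool_rot": TCP orientation; "ft_force": force on the tool from outside, world axes, zero at the start; "torque": the same for the moment, N m; "grip_width": opening from 0.0 (shut) to 1.0 (fully open); "grip_force": force on a finger pad.
Only numpy, scipy, OpenCV 4.12 (cv2) and the standard library are available. Lean on these libraries where they do the work, as an engineer would, in place of code of your own. Each camera call takes 0.05 s, during which the arm holds its last target. There are 200 camera calls.

## Working session

There is one attempt and no reset: what is moved stays moved. The work goes in short steps, Python scripts to look and compute and a tool call to move; the robot and the scene stay as the last step left them, time stands still between calls to the robot, and variables do not carry over. Pictures are saved under pics/ and viewed, at most 10 in all, crops included, and the job is handed in when it is done.

Besides the shell and the picture viewer there is one more tool, called by a JSON object that holds its "name" and its "arguments". jog_arm: Moves the arm, as the interface text tells. Its arguments: {"type":"object","properties":{"increments":{"type":"array"},"grip_force":{"type":"number"}},"required":["increments"]}

```bash
mkdir -p pics; ls
python3 - <<'E'
from bench import ctrl, vision
import cv2, numpy as np
for n in ("scene","top"):
    im=vision.get_image(n); cv2.imwrite(f"pics/{n}1.png",im["color"])
    print(n,[round(im[k],4) for k in ("fx","fy","cx","cy","k1")]); print(np.round(im["extrinsics"],4).tolist())
    for t in ("charger_green","charger_red","release_green","release_red","pack_full"):
        print(t,[(np.round(d["bbox"]).tolist(),round(d["conf"],2)) for d in vision.spot_in(n,t)[:3]])
s=ctrl.get_state(); print(s["time"],s["position"],s["tool_rot"],s["ft_force"])
E
```

```text
pics
scene [502.6641, 502.6641, 279.1568, 202.4757, 0.0536]
[[-0.7472, -0.6645, -0.0036, 0.3553], [-0.3968, 0.4505, -0.7998, 0.2907], [0.5331, -0.5962, -0.6003, 1.0842], [0.0, 0.0, 0.0, 1.0]]
charger_green [([261.0, 184.0, 330.0, 249.0], 0.77)]
charger_red [([297.0, 151.0, 358.0, 200.0], 0.89), ([113.0, 237.0, 121.0, 245.0], 0.45)]
release_green [([259.0, 187.0, 330.0, 249.0], 0.58), ([291.0, 226.0, 302.0, 231.0], 0.38), ([316.0, 155.0, 343.0, 176.0], 0.29)]
release_red []
pack_full [([280.0, 194.0, 315.0, 220.0], 0.64), ([266.0, 278.0, 293.0, 332.0], 0.47)]
top [444.3628, 444.3628, 277.6135, 206.8296, -0.1284]
[[0.0131, -0.9999, 0.0096, -0.056], [-0.9891, -0.0143, -0.1463, 0.525], [0.1465, -0.0076, -0.9892, 1.1661], [0.0, 0.0, 0.0, 1.0]]
charger_green [([263.0, 186.0, 310.0, 258.0], 0.67)]
charger_red [([343.0, 168.0, 387.0, 235.0], 0.93), ([264.0, 191.0, 305.0, 257.0], 0.27), ([113.0, 253.0, 196.0, 295.0], 0.23)]
release_green []
release_red [([355.0, 218.0, 362.0, 222.0], 0.5), ([206.0, 243.0, 224.0, 256.0], 0.18)]
pack_full [([284.0, 205.0, 300.0, 232.0], 0.98), ([427.0, 207.0, 432.0, 206.0], 0.62), ([209.0, 243.0, 227.0, 261.0], 0.41)]
0.6 [ 0.28377428 -0.58480188  0.2226151 ] [ 3.06166601e+00  7.03671207e-01 -3.70886922e-05] [-0.0376969   0.30901429  0.15481862]
```

Run:
```python
import cv2
a=cv2.imread("pics/top1.png")[150:290,180:440]; cv2.imwrite("pics/topc.png",cv2.resize(a,None,fx=3,fy=3,interpolation=cv2.INTER_CUBIC))
```

```text
(no output)
```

View pics/scene1.png

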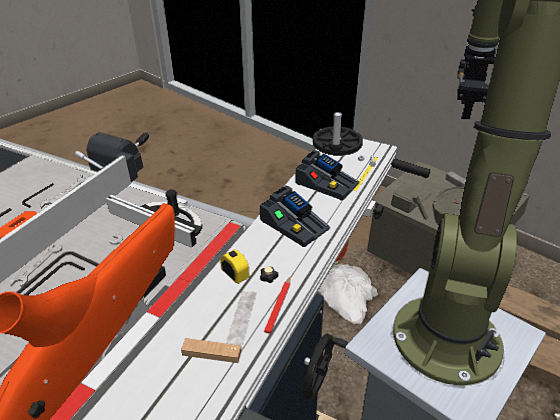

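View pics/topc.png

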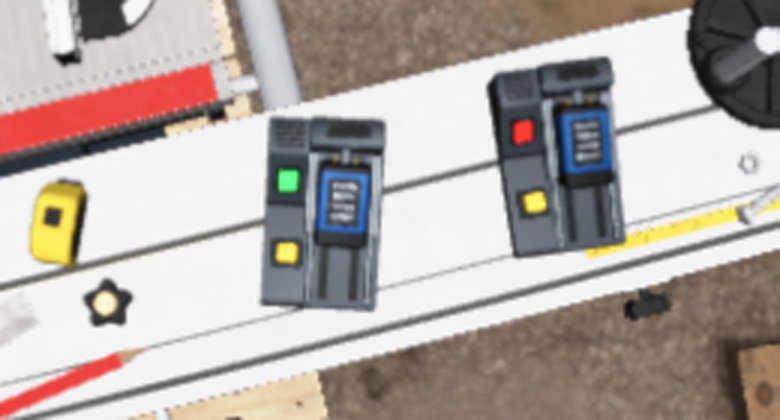

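The pictures show the green-lamp charger left of the red one. In the top view its key is at about (275, 234), and its front corners are at about (267.5, 252) and (305, 253). The bay in front of its pack is free.

```bash
cat > h.py <<'E'
import numpy as np, cv2
from scipy.spatial.transform import Rotation as R
from scipy.optimize import least_squares
from bench import ctrl, vision
def proj(im,P):
    E=np.array(im["extrinsics"]);K=np.array([[im["fx"],0,im["cx"]],[0,im["fy"],im["cy"]],[0,0,1]])
    return cv2.projectPoints(np.array(P,float).reshape(-1,1,3),cv2.Rodrigues(E[:3,:3])[0],E[:3,3],K,np.array([im["k1"],0,0,0,0.]))[0][:,0]
def world(p,L):  # p=(x,y,yaw)
    L=np.atleast_2d(L).astype(float); c,s=np.cos(p[2]),np.sin(p[2])
    return np.c_[p[0]+c*L[:,0]-s*L[:,1],p[1]+s*L[:,0]+c*L[:,1],L[:,2]]
def fit(im,L,px,p0=(.55,-.08,0)):
    r=least_squares(lambda p:(proj(im,world(p,L))-px).ravel(),p0); return r.x,np.round(r.fun.reshape(-1,2),1)
def yellow(im,box):
    l,t,r,b=box; h=cv2.cvtColor(im["color"][t:b,l:r],cv2.COLOR_BGR2HSV)
    m=cv2.inRange(h,(20,130,100),(35,255,255)); n,_,st,c=cv2.connectedComponentsWithStats(m)
    return [(c[i]+[l,t],st[i]) for i in range(1,n) if st[i][4]>8]
def plan(p,z,key=(-.036,.031),nose=(-.064,-.017)):
    a,b=world(p,[(*key,z),(*nose,z)]); mid=(a+b)/2; s=ctrl.get_state()
    Rt=R.from_rotvec(s["tool_rot"]); print("now",np.round(s["position"],4),"axes x,y",np.round(Rt.as_matrix()[:,:2].T,3).tolist(),"q",np.round(s["joint_positions"],2),"t",s["time"],"g",s["grip_width"],"F",np.round(s["ft_force"],1))
    for sg in (1,-1):
        y=(a-b)/np.linalg.norm(a-b)*sg; zt=np.array([0,0,-1.]); G=np.c_[np.cross(y,zt),y,zt]
        print("goal",np.round(mid,4),"shift mm",np.round(Rt.inv().apply(mid-s["position"])*1e3,1),"turn",np.round((Rt.inv()*R.from_matrix(G)).as_rotvec(),3),"sep",np.linalg.norm(a-b))
E
python3 - <<'E'
from h import *
im=vision.get_image("top"); k=yellow(im,(262,215,300,255)); print(k)
L=[(-.034,.031,.038),(-.082,.053,.024),(.084,.053,.058),(.084,-.053,.074)]
px=np.array([k[0][0],(267.5,252),(269.8,189.5),(308,190.5)])
p,r=fit(im,L,px); print(p,r)
plan(p,.12)
E
```

```text
[(array([275.04347826, 233.80434783]), array([10, 16,  7,  7, 46], dtype=int32))]
[ 0.48438023 -0.07604541 -0.02325884] [[ 0.5  0.5]
 [-0.7  0.1]
 [-0.8  0. ]
 [ 1.  -0.6]]
now [ 0.2838 -0.5848  0.2226] axes x,y [[0.9, 0.437, -0.0], [0.437, -0.9, 0.0]] q [ 1.13  0.32 -0.07  1.45  0.02  1.37 -0.06] t 0.65 g 0.9997646473396216 F [0.1 0.7 0. ]
goal [ 0.4346 -0.0679  0.12  ] shift mm [ 361.4 -399.2  102.5] turn [-0.     0.    -2.138] sep 0.05556977595779924
goal [ 0.4346 -0.0679  0.12  ] shift mm [ 361.4 -399.2  102.5] turn [0.    0.    1.003] sep 0.05556977595779924
```

{"name": "jog_arm", "arguments": {"increments": [{"tx": 27,"ty": -30,"wz": -0.12,"gripper": 0.47},{"tx": 54,"ty": -60,"wz": -0.24,"gripper": 0.47},{"tx": 81,"ty": -90,"wz": -0.36,"gripper": 0.47},{"tx": 108,"ty": -120,"wz": -0.48,"gripper": 0.47},{"tx": 135,"ty": -149,"wz": -0.6,"gripper": 0.47}]}}

```text
validation failed for argument at $.in...
```

{"name": "jog_arm", "arguments": {"increments": [{"tx": 39,"ty": -9,"wz": -0.12,"gripper": 0.47},{"tx": 78,"ty": -18,"wz": -0.24,"gripper": 0.47},{"tx": 117,"ty": -28,"wz": -0.36,"gripper": 0.47},{"tx": 156,"ty": -37,"wz": -0.48,"gripper": 0.47},{"tx": 194,"ty": -47,"wz": -0.6,"gripper": 0.47}]}}

```text
validation failed for argument at $.in...
```

{"name": "jog_arm", "arguments": {"increments": [{"tx": 26,"ty": 10,"wz": -0.12,"gripper": 0.47},{"tx": 51,"ty": 20,"wz": -0.24,"gripper": 0.47},{"tx": 77,"ty": 30,"wz": -0.36,"gripper": 0.47},{"tx": 103,"ty": 40,"wz": -0.48,"gripper": 0.47},{"tx": 128,"ty": 49,"wz": -0.6,"gripper": 0.47}]}}

```text
validation failed for argument at $.in...
```

{"name": "jog_arm", "arguments": {"increments": [{"wz": -0.12,"gripper": 0.47},{"wz": -0.24,"gripper": 0.47},{"wz": -0.338,"gripper": 0.47},{"wz": -0.338,"gripper": 0.47},{"wz": -0.338,"gripper": 0.47}]}}

```text
validation failed for argument at $.in...
```

Run:
```python
from h import *
p=(.4844,-.0760,-.0233)
im=vision.get_image("wrist"); cv2.imwrite("pics/w1.png",im["color"]); plan(p,.12)
print([(k[0].round(1),k[1][4]) for k in yellow(im,(0,0,560,420))]); print(proj(im,world(p,[(-.034,.031,.038),(-.029,-.017,.062)])))
```

```text
now [ 0.2837 -0.5848  0.2226] axes x,y [[0.9, 0.437, -0.0], [0.437, -0.9, 0.0]] q [ 1.13  0.32 -0.07  1.45  0.02  1.37 -0.06] t 0.7 g 1.0000946057412177 F [-0.4 -0.   0. ]
goal [ 0.4346 -0.0678  0.12  ] shift mm [ 361.4 -399.3  102.5] turn [ 0.     0.    -2.138] sep 0.05556977595779921
goal [ 0.4346 -0.0678  0.12  ] shift mm [ 361.4 -399.3  102.5] turn [ 0.    -0.     1.003] sep 0.05556977595779921
[(array([455.6, 259.6]), np.int32(591)), (array([109.7, 267.6]), np.int32(398)), (array([426.5, 305.5]), np.int32(3078)), (array([426.5, 405.9]), np.int32(205))]
[[-136.40060165 -200.92546258]
 [-121.74571431 -209.28642061]]
```

View pics/w1.png

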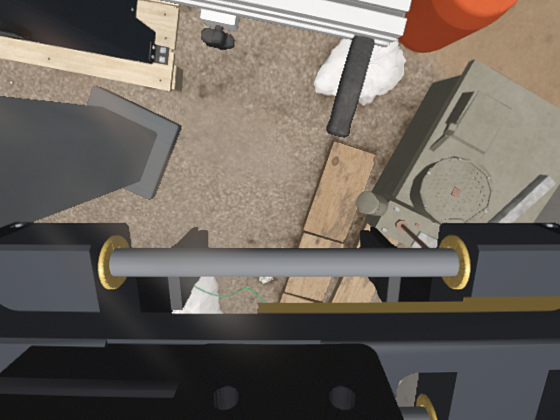

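The calls were refused because every row needs all its keys, so the arm hasn't moved. The wrist picture shows the floor and the gripper at its lower edge (rows 230–420), nothing useful yet. I'm sending the moves again with full rows.

{"name": "jog_arm", "arguments": {"increments": [{"tx": 27,"ty": -30,"tz": 0,"wx": 0,"wy": 0,"wz": -0.12,"gripper": 0.47},{"tx": 54,"ty": -60,"tz": 0,"wx": 0,"wy": 0,"wz": -0.24,"gripper": 0.47},{"tx": 81,"ty": -90,"tz": 0,"wx": 0,"wy": 0,"wz": -0.36,"gripper": 0.47},{"tx": 108,"ty": -120,"tz": 0,"wx": 0,"wy": 0,"wz": -0.48,"gripper": 0.47},{"tx": 135,"ty": -149,"tz": 0,"wx": 0,"wy": 0,"wz": -0.6,"gripper": 0.47}]}}

```text
time: 1.12
position: [0.3404, -0.3899, 0.2226]
tool_rot: [2.712, 1.585, -0.0]
ft_force: [1.0, 0.1, -0.0]
grip_width: 0.705
grip_force: 0.0
```

{"name": "jog_arm", "arguments": {"increments": [{"tx": 39,"ty": -9,"tz": 0,"wx": 0,"wy": 0,"wz": -0.12,"gripper": 0.47},{"tx": 78,"ty": -18,"tz": 0,"wx": 0,"wy": 0,"wz": -0.24,"gripper": 0.47},{"tx": 117,"ty": -28,"tz": 0,"wx": 0,"wy": 0,"wz": -0.36,"gripper": 0.47},{"tx": 156,"ty": -37,"tz": 0,"wx": 0,"wy": 0,"wz": -0.48,"gripper": 0.47},{"tx": 194,"ty": -47,"tz": 0,"wx": 0,"wy": 0,"wz": -0.6,"gripper": 0.47}]}}

```text
time: 1.53
position: [0.3959, -0.1981, 0.2229]
tool_rot: [2.122, 2.315, -0.0]
ft_force: [0.4, -0.4, 0.7]
grip_width: 0.475
grip_force: 0.0
```

{"name": "jog_arm", "arguments": {"increments": [{"tx": 26,"ty": 10,"tz": 0,"wx": 0,"wy": 0,"wz": -0.12,"gripper": 0.47},{"tx": 51,"ty": 20,"tz": 0,"wx": 0,"wy": 0,"wz": -0.24,"gripper": 0.47},{"tx": 77,"ty": 30,"tz": 0,"wx": 0,"wy": 0,"wz": -0.36,"gripper": 0.47},{"tx": 103,"ty": 40,"tz": 0,"wx": 0,"wy": 0,"wz": -0.48,"gripper": 0.47},{"tx": 128,"ty": 49,"tz": 0,"wx": 0,"wy": 0,"wz": -0.6,"gripper": 0.47}]}}

```text
time: 1.95
position: [0.4344, -0.0669, 0.2229]
tool_rot: [1.342, 2.839, -0.0]
ft_force: [0.7, -0.6, -0.3]
grip_width: 0.471
grip_force: 0.0
```

{"name": "jog_arm", "arguments": {"increments": [{"tx": 0,"ty": 0,"tz": 0,"wx": 0,"wy": 0,"wz": -0.12,"gripper": 0.47},{"tx": 0,"ty": 0,"tz": 0,"wx": 0,"wy": 0,"wz": -0.24,"gripper": 0.47},{"tx": 0,"ty": 0,"tz": 0,"wx": 0,"wy": 0,"wz": -0.338,"gripper": 0.47},{"tx": 0,"ty": 0,"tz": 0,"wx": 0,"wy": 0,"wz": -0.338,"gripper": 0.47},{"tx": 0,"ty": 0,"tz": 0,"wx": 0,"wy": 0,"wz": -0.338,"gripper": 0.47}]}}

```text
time: 2.37
position: [0.4341, -0.0684, 0.2227]
tool_rot: [0.86, 3.021, -0.0]
ft_force: [-0.4, 0.4, 0.0]
grip_width: 0.47
grip_force: 0.0
```

Run:
```python
from h import *
p=(.4844,-.0760,-.0233)
im=vision.get_image("wrist"); cv2.imwrite("pics/w2.png",im["color"]); plan(p,.12)
print([(k[0].round(1),k[1][4]) for k in yellow(im,(0,0,560,420))]); print(proj(im,world(p,[(-.034,.031,.038),(-.029,-.017,.062)])))
```

```text
now [ 0.4341 -0.0685  0.2227] axes x,y [[-0.85, 0.527, -0.0], [0.527, 0.85, -0.0]] q [ 0.67 -0.13 -0.53  1.92 -0.06  1.33  1.18] t 2.4167 g 0.4702545895110154 F [ 0.3  0.5 -1.4]
goal [ 0.4346 -0.0678  0.12  ] shift mm [ -0.    0.8 102.7] turn [-0.     0.    -0.003] sep 0.05556977595779921
goal [ 0.4346 -0.0678  0.12  ] shift mm [ -0.    0.8 102.7] turn [1.000e-03 0.000e+00 3.138e+00] sep 0.05556977595779921
[(array([482.6, 105.3]), np.int32(2463)), (array([309.8, 187. ]), np.int32(228)), (array([375.9, 263. ]), np.int32(248)), (array([368.6, 245.1]), np.int32(13)), (array([368. , 279.5]), np.int32(12)), (array([393.3, 305.6]), np.int32(2599)), (array([180.6, 307.4]), np.int32(309))]
[[309.29535122 187.67170005]
 [275.75370388 217.02603987]]
```

View pics/w2.png

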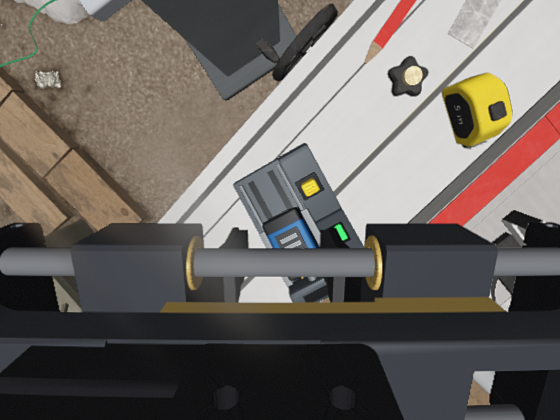

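The wrist view shows the green charger in the centre, with its key at (310, 187), within 1 px of my prediction. The pack nose is near (275, 217). I'm going down to just above it.

{"name": "jog_arm", "arguments": {"increments": [{"tx": 0,"ty": 1,"tz": 35,"wx": 0,"wy": 0,"wz": 0,"gripper": 0.47},{"tx": 0,"ty": 1,"tz": 70,"wx": 0,"wy": 0,"wz": 0,"gripper": 0.47},{"tx": 0,"ty": 1,"tz": 105,"wx": 0,"wy": 0,"wz": 0,"gripper": 0.47},{"tx": 0,"ty": 1,"tz": 140,"wx": 0,"wy": 0,"wz": 0,"gripper": 0.47},{"tx": 0,"ty": 1,"tz": 168,"wx": 0,"wy": 0,"wz": 0,"gripper": 0.47}]}}

```text
time: 2.83
position: [0.4335, -0.0677, 0.0524]
tool_rot: [-0.86, -3.02, 0.0]
ft_force: [-0.8, -0.3, -0.2]
grip_width: 0.467
grip_force: 0.0
```

Run:
```python
from h import *
p=(.4844,-.0760,-.0233)
plan(p,.0405)
ims={n:vision.get_image(n) for n in("wrist","scene","top")}
a=ims["wrist"]["color"]
for q in proj(ims["wrist"],world(p,[(-.034,.031,.038),(-.029,-.017,.062),(-.082,.053,.024),(.011,.053,.024)])): cv2.circle(a,tuple(int(v) for v in q),2,(255,0,255),-1)
b=cv2.resize(ims["scene"]["color"][165:265,240:360],(480,400)); c=cv2.resize(ims["top"]["color"][175:265,245:325],(320,360))
cv2.imwrite("pics/w3.png",a)
o=np.zeros((400,800,3),np.uint8); o[:,:480]=b; o[:360,480:]=c; cv2.imwrite("pics/c3.png",o)
```

```text
now [ 0.4335 -0.0677  0.0524] axes x,y [[-0.85, 0.527, 0.001], [0.527, 0.85, -0.0]] q [ 0.65  0.07 -0.56  2.13  0.04  0.96  1.08] t 2.8333 g 0.4671167457708614 F [-0.8 -0.3 -0.2]
goal [ 0.4346 -0.0678  0.0405] shift mm [-1.   0.4 11.9] turn [-0.    -0.001 -0.003] sep 0.05556977595779921
goal [ 0.4346 -0.0678  0.0405] shift mm [-1.   0.4 11.9] turn [-2.000e-03  1.000e-03  3.138e+00] sep 0.05556977595779921
```

View pics/w3.png

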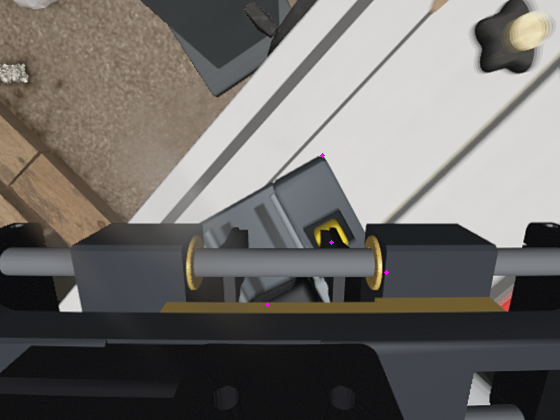

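View pics/c3.png

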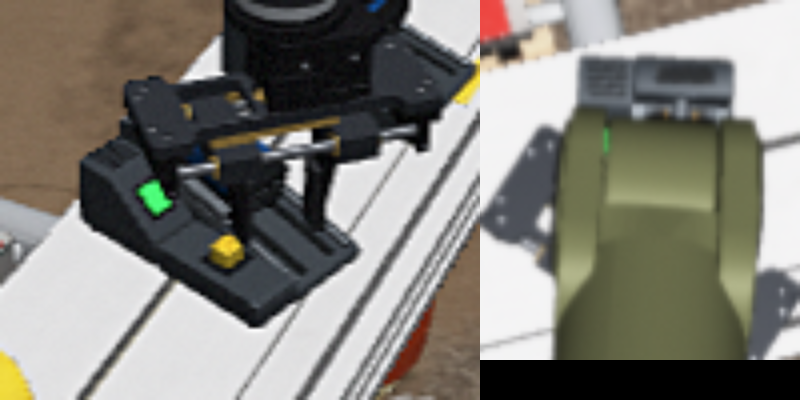

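The wrist picture shows the key at (330, 232), right under the finger, and the pad corner at (322, 156) exactly as predicted. The scene crop shows one finger over the key and the other over the chute in front of the nose. I'll check the fingertip outlines against the model.

Run:
```python
from h import *
s=ctrl.get_state(); T=np.array(s["position"]); A=R.from_rotvec(s["tool_rot"]).as_matrix()
w=s["grip_width"]*.087/2
im=vision.get_image("scene"); S=8;x0,y0=275,195
c=cv2.resize(im["color"][y0:y0+65,x0:x0+65],None,fx=S,fy=S,interpolation=cv2.INTER_CUBIC)
p=(.4844,-.0760,-.0233)
def dr(P,col):
    q=((proj(im,P)-[x0,y0]+.5)*S).astype(int); cv2.polylines(c,[q],True,col,1)
for sg in(1,-1):
    dr([T+A@[dx,sg*dy,0] for dx,dy in((-.0095,w),(.0095,w),(.0095,w+.015),(-.0095,w+.015))],(255,0,255))
dr(world(p,[(-.042,.022,.038),(-.026,.022,.038),(-.026,.04,.038),(-.042,.04,.038)]),(0,0,255))
dr(world(p,[(-.029,-.04,.062),(-.029,.006,.062),(-.02,.006,.0275),(-.02,-.04,.0275)]),(0,255,255))
dr(world(p,[(-.082,.013,.024),(.011,.013,.024),(.011,.053,.024),(-.082,.053,.024)]),(255,255,0))
cv2.imwrite("pics/c4.png",c)
```

```text
(no output)
```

View pics/c4.png

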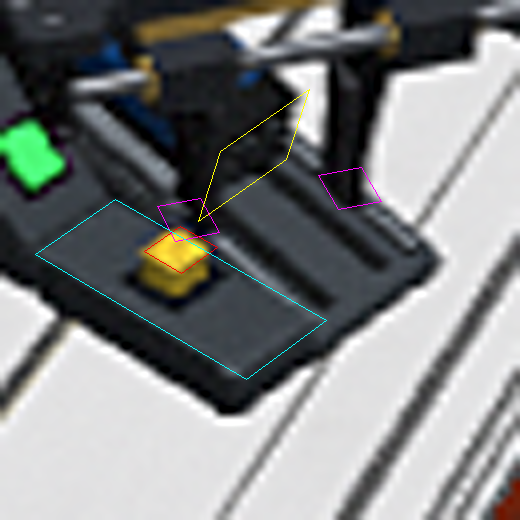

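{"name": "jog_arm", "arguments": {"increments": [{"tx": -1,"ty": 0.5,"tz": 4,"wx": 0,"wy": 0,"wz": 0,"gripper": 0.5},{"tx": -1,"ty": 0.5,"tz": 8,"wx": 0,"wy": 0,"wz": 0,"gripper": 0.5},{"tx": -1,"ty": 0.5,"tz": 11,"wx": 0,"wy": 0,"wz": 0,"gripper": 0.5},{"tx": -1,"ty": 0.5,"tz": 11,"wx": 0,"wy": 0,"wz": 0,"gripper": 0.5},{"tx": -1,"ty": 0.5,"tz": 11,"wx": 0,"wy": 0,"wz": 0,"gripper": 0.5}]}}

```text
time: 3.45
position: [0.4359, -0.0679, 0.0439]
tool_rot: [0.856, 3.022, -0.0]
ft_force: [-0.9, 0.7, 0.3]
grip_width: 0.498
grip_force: 0.0
```

{"name": "jog_arm", "arguments": {"increments": [{"tx": 1,"ty": 0,"tz": 4,"wx": 0,"wy": 0,"wz": 0,"gripper": 0.5},{"tx": 1,"ty": 0,"tz": 8,"wx": 0,"wy": 0,"wz": 0,"gripper": 0.5},{"tx": 1,"ty": 0,"tz": 11,"wx": 0,"wy": 0,"wz": 0,"gripper": 0.5},{"tx": 1,"ty": 0,"tz": 13,"wx": 0,"wy": 0,"wz": 0,"gripper": 0.5},{"tx": 1,"ty": 0,"tz": 13,"wx": 0,"wy": 0,"wz": 0,"gripper": 0.5}]}}

```text
time: 3.87
position: [0.435, -0.0673, 0.0306]
tool_rot: [-0.856, -3.023, 0.0]
ft_force: [-0.2, -0.5, 6.0]
grip_width: 0.5
grip_force: 3.8
```

Run:
```python
from h import *
im=vision.get_image("scene"); S=8;x0,y0=275,190
cv2.imwrite("pics/c5.png",cv2.resize(im["color"][y0:y0+70,x0-15:x0+65],None,fx=S,fy=S,interpolation=cv2.INTER_CUBIC))
plan((.4844,-.0760,-.0233),.04)
```

```text
now [ 0.435  -0.0673  0.0306] axes x,y [[-0.851, 0.524, 0.0], [0.524, 0.851, -0.0]] q [ 0.64  0.11 -0.56  2.14  0.07  0.91  1.05] t 3.9167 g 0.49714606921906124 F [-1.5 -0.   5.1]
goal [ 0.4346 -0.0678  0.04  ] shift mm [ 0.  -0.7 -9.4] turn [-0.    -0.    -0.001] sep 0.05556977595779921
goal [ 0.4346 -0.0678  0.04  ] shift mm [ 0.  -0.7 -9.4] turn [-0.     0.     3.141] sep 0.05556977595779921
```

View pics/c5.png

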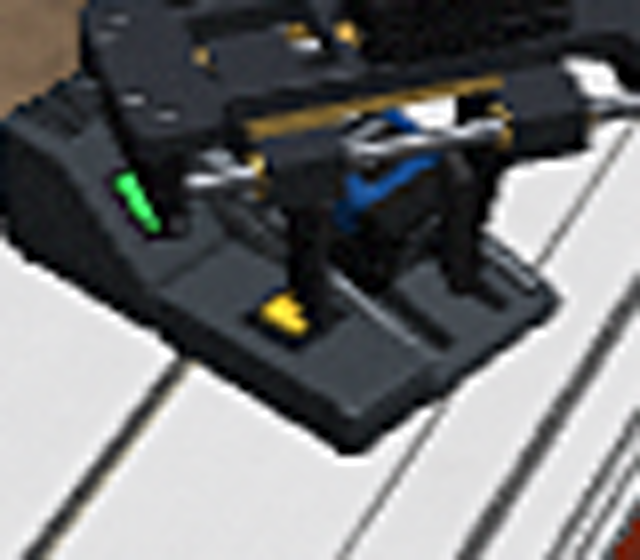

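The crop shows the key down at (285, 315). The pack has slid forward against the second finger at about (440, 250) and is still well inside the chute. I'm lifting slowly to free the key while the finger stays in front of the pack.

{"name": "jog_arm", "arguments": {"increments": [{"tx": 0,"ty": 0,"tz": -2.5,"wx": 0,"wy": 0,"wz": 0,"gripper": 0.5},{"tx": 0,"ty": 0,"tz": -5,"wx": 0,"wy": 0,"wz": 0,"gripper": 0.5},{"tx": 0,"ty": 0,"tz": -7.5,"wx": 0,"wy": 0,"wz": 0,"gripper": 0.5},{"tx": 0,"ty": 0,"tz": -10,"wx": 0,"wy": 0,"wz": 0,"gripper": 0.5},{"tx": 0,"ty": 0,"tz": -11,"wx": 0,"wy": 0,"wz": 0,"gripper": 0.5}]}}

```text
time: 4.33
position: [0.4344, -0.0672, 0.0416]
tool_rot: [-0.855, -3.022, 0.0]
ft_force: [0.2, -0.2, 0.2]
grip_width: 0.5
grip_force: 0.1
```

{"name": "jog_arm", "arguments": {"increments": [{"tx": 0,"ty": 0,"tz": 0,"wx": 0,"wy": 0,"wz": 0,"gripper": 0.5},{"tx": 0,"ty": 0,"tz": 0,"wx": 0,"wy": 0,"wz": 0,"gripper": 0.5},{"tx": 0,"ty": 0,"tz": 0,"wx": 0,"wy": 0,"wz": 0,"gripper": 0.5},{"tx": 0,"ty": 0,"tz": 0,"wx": 0,"wy": 0,"wz": 0,"gripper": 0.5},{"tx": 0,"ty": 0,"tz": 0,"wx": 0,"wy": 0,"wz": 0,"gripper": 0.5}]}}

```text
time: 4.75
position: [0.4346, -0.0672, 0.0414]
tool_rot: [-0.856, -3.022, 0.0]
ft_force: [-0.4, -0.7, 0.8]
grip_width: 0.501
grip_force: 0.2
```

Run:
```python
from h import *
im=vision.get_image("scene"); S=8;x0,y0=275,190
c=cv2.resize(im["color"][y0:y0+70,x0-15:x0+65],None,fx=S,fy=S,interpolation=cv2.INTER_CUBIC)
p=(.4844,-.0760,-.0233); d=.025; X,Z=-d*.966,-d*.259
def dr(P,col): cv2.polylines(c,[((proj(im,P)-[x0-15,y0]+.5)*S).astype(int)],True,col,1)
dr(world(p,[(-.029+X,-.04,.062+Z),(-.029+X,.006,.062+Z),(-.02+X,.006,.0275+Z),(-.02+X,-.04,.0275+Z)]),(0,255,255))
dr(world(p,[(-.042,.022,.038),(-.026,.022,.038),(-.026,.04,.038),(-.042,.04,.038)]),(0,0,255))
cv2.imwrite("pics/c6.png",c)
plan(p,.04); print(ctrl.get_state()["grip_force"])
```

```text
now [ 0.4346 -0.0672  0.0414] axes x,y [[-0.852, 0.524, 0.0], [0.524, 0.852, -0.0]] q [ 0.64  0.09 -0.56  2.13  0.06  0.93  1.07] t 4.8 g 0.4989132439408559 F [-0.6  0.5  0.2]
goal [ 0.4346 -0.0678  0.04  ] shift mm [-0.3 -0.6  1.4] turn [-0. -0. -0.] sep 0.05556977595779921
goal [ 0.4346 -0.0678  0.04  ] shift mm [-0.3 -0.6  1.4] turn [-1.000e-03  0.000e+00  3.141e+00] sep 0.05556977595779921
0.2010984801017912
```

View pics/c6.png

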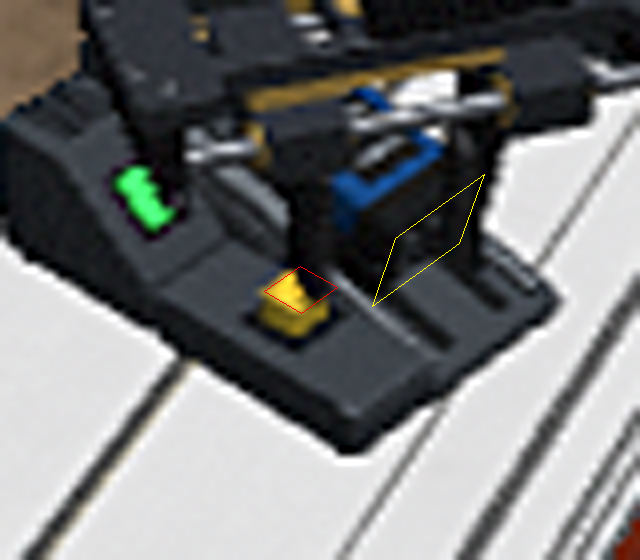

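The key is up again at (295, 290), and the finger still stands in front of the pack. One last picture to check how far the pack has travelled, along with an averaged contact force.

Run:
```python
from h import *
p=(.4844,-.0760,-.0233)
F=[];C=[];q=[]
for i in range(16):
    im=vision.get_image("scene"); C.append(im["color"].astype(float)); s=ctrl.get_state(); F.append(s["ft_force"])
print("F",np.mean(F,0),"+-",np.std(F,0)/4)
x0,y0,S=298,198,14
a=np.clip(np.mean(C,0)[y0:y0+36,x0:x0+28]*2.2,0,255).astype(np.uint8)
a=cv2.resize(a,None,fx=S,fy=S,interpolation=cv2.INTER_CUBIC); b=a.copy()
for d,col in((.012,(0,0,255)),(.018,(0,255,0)),(.024,(0,255,255))):
    X,Z=-d*.966,-d*.259
    P=world(p,[(-.029+X,-.04,.062+Z),(-.029+X,.006,.062+Z),(-.02+X,.006,.0275+Z),(-.02+X,-.04,.0275+Z)])
    cv2.polylines(b,[((proj(im,P)-[x0,y0]+.5)*S).astype(int)],True,col,1)
cv2.imwrite("pics/c7.png",np.hstack([a,b]))
```

```text
F [-0.20801179 -0.25955169 -0.04267369] +- [0.10772304 0.11517151 0.15816211]
```

View pics/c7.png

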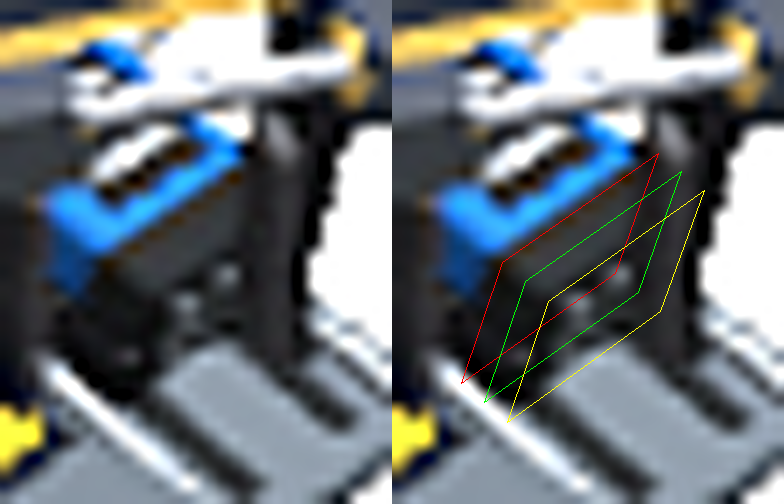

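The picture shows the lower edge of the nose running from (130, 400) to (215, 345), which is about 22–24 mm of travel. The pack is off its contacts, resting behind the finger, and well inside the chute.

```bash
python3 -c "
from bench import ctrl
print(ctrl.close_job())"
```

```text
the job is handed in; nothing more can be done
None
```

The job is handed in: the full battery is out about 23 mm, off its contacts and held in the chute by the finger, the key is back up, and I touched nothing else; the hand-in gave no verdict.

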